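# Swing the drying hook home and hang up the flat brush

### The job

The swivel hook on the brush-hanging stand has been left turned aside. First push its brass arm round clockwise (seen from above) over the drip tray until you feel it come up against its stop, and lean on it there with a firm push for a moment, without forcing it. Then take the flat brush out of the wooden block and gently hang it on the hook by the hole in its handle, bristles down over the tray; leave the ink bottle, water cup and paperweight where they are.

Things in the scene. Friction and masses are not known exactly. Their poses are not given: they have to be found in the camera images.
- stand: Fixed brush-hanging stand: dark wood base 200 x 150 mm, 14 mm thick, a 20 mm wide round post, and in front of the post a square white drip tray 116 mm wide (rim 24 mm above the table). Origin: on the table, on the post's axis; z up. The tray lies on its -x side, centre 75 mm from the axis: the way the hook must finally face.
- hook: Swivel hook: dark wood cap 90 mm across, from 20 mm below to 10 mm above the origin (nut to 16 mm); a level brass arm sticks out along its own -x. Origin: on the vertical turning axis, level with the arm's axis, 205 mm above the table; z up. Starts 1.2 to 2.2 rad anticlockwise (from above) of facing the tray. Stiff: 0.3 N m keeps it turning (3.2 N at 95 mm out); it stays where it is left.
- stop: The swivel's stop, hidden in the cap; origin as hook. It meets the hook at an angle within 0.2 rad either side of the tray's centreline, different on every stand and not shown by this pose: feel for it. A rubber buffer gives about 3 N per mm at 95 mm out. Pushing there, square to the arm, 10 N in all for 0.3 s is right (at least 7 N); over 15 N strains it.
- hook_bar (a point): Point on the axis of the hook's brass arm, 90 mm out from the turning axis: about where to push and where the brush should hang; axes as hook. The arm is a 7 mm round bar, free from 45 to 108 mm out, then curves up to a tip at 116 mm (outermost 120 mm) whose top is 15.5 mm above the arm's axis.
- holder: Fixed wooden holder block 55 x 85 mm, 55 mm tall, with a slot 15 x 47 mm, 45 mm deep, open at the top, its long side along the block's y axis; the flat brush stands in it. Origin: centre of the underside; z up.
- brush: Loose flat brush, about 90 g, standing in the holder bristles down. 135 mm tall, 44 mm wide along its y. Origin: centre of its bristle end, z up the handle. Stiff bristle head to 35 mm (12 mm thick), metal band to 46 mm, then a flat wooden handle 44 x 9 mm with a hole near the top. Grip it across the 44 mm, beside the hole, so that the hook's arm can pass between the fingers.
- brush_hole (a point): Centre of the brush's hanging hole, 114 mm above the brush's origin; axes as brush. The hole goes through along x, is rectangular, 18 mm wide and 26 mm tall (101 to 127 mm above the brush's origin), with 13 mm of wood at either side and 8 mm above.
- ink_bottle: Black ink bottle, 48 mm in diameter, 125 mm tall, standing loose; bystander. Origin: centre of its underside.
- water_cup: White water cup, 64 mm in diameter, 55 mm tall, standing loose; bystander. Origin: centre of its underside.
- paperweight: Steel bar paperweight, 18 x 200 x 12 mm, lying loose, long side along its y; bystander. Origin: centre of its underside.
Not all that is in view belongs to the job. Of the things that look like the brush, the smallest one is meant.

How it is judged:
On the way:
1. the hook is pressed firmly against its stop, facing over the drip tray (contact force between hook and stop above 8 N and angular speed of hook below 0.15 rad/s and x of hook_bar in the frame of stand below -0.08 m), for 0.2 s.
At the end, for the whole second after the job is handed in: The brush hangs at rest, let go, from the hook's arm through its hole (hole centre 45 to 114 mm out from the turning axis, within 12 mm sideways, 3 to 16 mm below the arm's axis), bristles down within 0.25 rad; the hook faces the drip tray within about 0.29 rad (x of brush_hole in the frame of hook between -0.114 and -0.045 m and y of brush_hole in the frame of hook between -0.012 and 0.012 m and z of brush_hole in the frame of hook between -0.016 and -0.003 m and contact force between brush and hook above 0.1 N and angle between brush's own z axis and vertical below 0.25 rad and linear speed of brush below 0.05 m/s and x of hook_bar in the frame of stand below -0.08 m and y of hook_bar in the frame of stand between -0.026 and 0.026 m); the robot touches nothing.
It fails at once if the stop is strained: the hook forced against it with more than about 16 N at 95 mm out (contact force between hook and stop above 34 N).
It fails at once if the brush is forced onto the hook with more than 20 N (contact force between brush and hook above 20 N).
It fails at once if the ink bottle, water cup or paperweight is moved by more than 20 mm (distance of any of ink_bottle, water_cup, paperweight from where it was at the start of the episode above 0.02 m).
It also fails if it takes over 72 s, if anything falls off the work surface, if the arm or the gripper's body presses on something with over 40 N, if the wrist force passes 120 N, or if a joint passes its speed limit or range.

### The arm

A 7-joint arm with a two-finger parallel gripper is mounted at the origin on the work surface. World frame = base frame: x ahead of the robot, y to its left, z up, the work surface at z = 0. Lengths are in m, angles in rad, forces in N, time in s.
With the tool pointing down it reaches from about 0.4 to 0.85 m from the base axis. Payload 10.4 kg.
Tool frame: the origin (TCP) lies on the centre line of the jaws, within the pads' length; the fingertips stand r.finger_overhang ahead of it and the grasp point (between the pads) lies 5 mm behind it (r.finger_overhang is the distance from the TCP to the fingertips, in m); z points along the fingers, y is the line along which they close (so a half turn about z gives the same grasp; the last joint's range is limited). The gripper opens to 87 mm and grips with 3 to 60 N. Pads are 19 mm wide; open, the fingers measure 117 mm over their backs; the gripper's body (75 mm by 190 mm) begins 51 mm behind the grasp point.
Start: joints at [-1.19, 0.332, -0.065, 1.46, 0.022, 1.35, -0.088], TCP at [0.246, 0.575, 0.203] pointing down, gripper open.
Joint ranges: [-2.6, 2.6], [-0.5, 2.12], [-1.47, 1.34], [0.16, 2.42], [-1.27, 4.41], [0.06, 2.06], [-2.6, 2.6]. Speed limits (rad/s): [2.22, 2.22, 2.79, 2.79, 3.14, 3.14, 3.14].

### API

Orientations are given as a unit quaternion [x, y, z, w].
In Python, from bench import read_state, viewer, r gives the robot as it stands.
- The arm moves only by the tool carry_out, never from a script. Its argument "moves" is a list of rows, each a list of 6 numbers: the shift along the tool's x, y, z in units of 40 mm (1.0 is 40 mm), then the turn, a rotation vector about the tool's x, y, z in units of 8 degrees (1.0 is 8 degrees). A call has 1 to 20 rows; each row shifts and turns the commanded pose from where the row before left it, along the tool's axes as they then stand; what a row does not reach is not made up. A row lasts 1/8 s, in which the tool goes at most 62.5 mm and 10.7 degrees, less where a joint would pass 70% of its speed; a pose out of reach is approached as far as the arm can. A call is refused whole if a number of a shift passes 1 or a number of a turn 1, either way. A call with a gripper value outside its range is refused whole. "fingers" is the finger opening in mm, from 0 to 87, set as the call begins (left out, the last holds). The fingers move at their own pace and stop on an object; "force" is the grip in N (left out, the last holds). Time passes only in rows, so rows that do not move let the fingers close. It gives the time, the measured TCP pose, the force, the opening and the grip force at its end, in the units of the state.
- read_state(): the state, without advancing time (a new reading comes with each control period).
- viewer.camera(name): name is "scene" or "top" or "wrist"; returns a dict with "pixels" (420x560x3 uint8, red, green, blue), "range_z" (420x560 float32, m along the optical axis (not along the pixel's ray), 0 where there is no reading), "fx", "fy", "cx", "cy" (pixels), "xyz" and "orientation" of the camera in the world. Camera axes: x right, y down, z forward; pixel columns grow to the right and rows downward; lengths in m; the calibration is good to about 2 mm. A picture is of the moment at which its call begins.
- r.close_job(): hands the job in; it is judged then, once.
The state is a dict: "time": time; "joint_positions": joint angles; "joint_vel": joint speeds; "joint_torque": joint torques, N m; "ee_pos": TCP position; "eef_rot": TCP orientation; "ft_force": force on the tool from outside, world axes, zero at the start; "torque": the same for the moment, N m; "width": finger opening in m; "grip_force": force on a finger pad.
Only numpy, scipy, OpenCV 4.12 (cv2) and the standard library are available. Lean on these libraries where they do the work, as an engineer would, in place of code of your own. Each camera call takes 0.05 s, during which the arm holds its last target. There are 200 camera calls.

## Working session

There is one attempt and no reset: what is moved stays moved. The work goes in short steps, Python scripts to look and compute and a tool call to move; the robot and the scene stay as the last step left them, time stands still between calls to the robot, and variables do not carry over. Pictures are saved under pics/ and viewed, at most 10 in all, crops included, and the job is handed in when it is done.

Besides the shell and the picture viewer there is one more tool, called after ">>>" as name(argument=value, ...), one argument or row to a line, values as JSON. carry_out: Moves the arm, as the interface text tells. Its arguments: {"type":"object","properties":{"moves":{"type":"array","items":{"type":"array","items":{"type":"number"}}},"fingers":{"type":"number"},"force":{"type":"number"}},"required":["moves"]}

```bash
mkdir -p pics; ls; cat > h.py <<'E'
import numpy as np, cv2
from scipy.spatial.transform import Rotation as R
from bench import read_state, viewer, r
def cam(n):
    c=viewer.camera(n); return c
def pts(c):
    z=c['range_z']; v,u=np.mgrid[:z.shape[0],:z.shape[1]]
    p=np.stack([(u-c['cx'])/c['fx']*z,(v-c['cy'])/c['fy']*z,z],-1)
    w=p@R.from_quat(c['orientation']).as_matrix().T+np.array(c['xyz'])
    w[z<=0]=np.nan
    return w
E
python3 - <<'E'
from h import *
ims=[]
for n in ['scene','top']:
    c=cam(n); np.savez(f'pics/{n}.npz',**c); cv2.imwrite(f'pics/{n}.png',c['pixels'][...,::-1])
    print(n,c['xyz'],c['orientation'],c['fx'],c['cx'],c['cy'])
s=read_state(); print(s, r.finger_overhang)
E
```

```text
pics
scene [ 1.36931365 -0.30210409  0.73902292] [ 0.69296146  0.55420354 -0.29083142 -0.35788257] 416.0585697347419 281.2705655480021 204.1031430108021
top [ 0.36836809 -0.10595821  1.07496523] [-0.69411251  0.71327483 -0.07361287  0.06346635] 441.02775235887793 289.02545684470755 205.78480236000897
{'time': 0.1, 'joint_positions': array([-1.18958812,  0.33280641, -0.06467277,  1.4608568 ,  0.0215818 ,
        1.34987257, -0.08851245]), 'joint_vel': array([ 0.00015286, -0.00222963, -0.00039699, -0.00235857,  0.00073262,
       -0.00064603, -0.00157461]), 'joint_torque': array([ 1.09377408e-03, -6.24545503e+01,  2.44274869e-02, -3.90715992e+01,
       -6.13172539e-02,  3.66449158e-02,  9.45983038e-05]), 'ee_pos': array([0.24544738, 0.57439366, 0.2022351 ]), 'eef_rot': array([ 2.00546338e-01,  9.79684019e-01, -6.15928235e-04, -1.02335319e-04]), 'ft_force': array([ 0.49929006, -0.47060162, -0.63632682]), 'torque': array([ 0.02426084,  0.01574478, -0.03364797]), 'grip_force': 0.0, 'width': 0.08708817668509736} 0.014
```

View pics/scene.png

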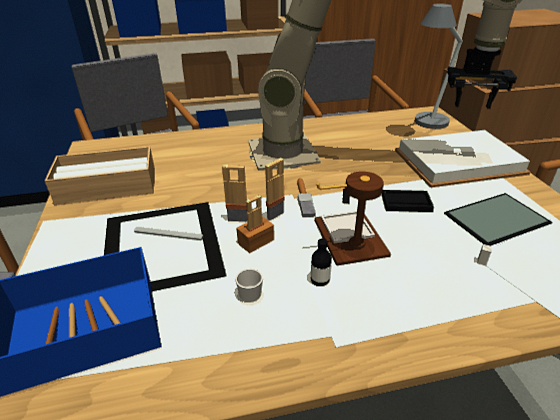

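View pics/top.png

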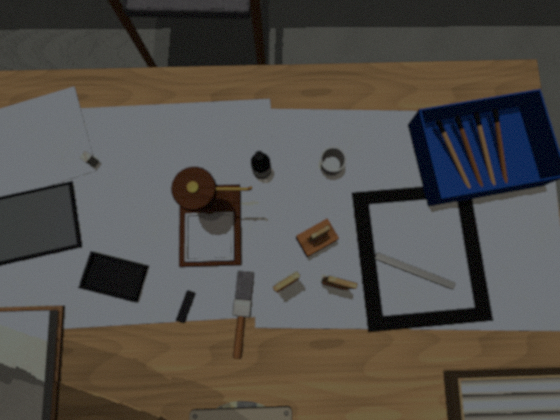

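The scene picture shows the stand (365,185), its arm pointing left to (318,186), and the tray at (350,228). In the top view the hook cap is at (195,188) with its arm out to (248,188), and the tray is at (210,237).

Brush candidates in the scene view:
- large upright (234,190)
- large upright (275,185)
- lying brush (306,202)
- small one in the wooden block (255,215), top view (318,235)

I choose the one in the block because it is the smallest and stands in the holder.

```bash
python3 - <<'E'
from h import *
S=np.load('pics/scene.npz');T=np.load('pics/top.npz')
a=cv2.resize(S['pixels'][165:255,210:300],(400,400),interpolation=cv2.INTER_CUBIC)
b=cv2.resize(T['pixels'][205:265,285:345],(400,400),interpolation=cv2.INTER_CUBIC)
b=np.clip(b.astype(int)*2,0,255).astype(np.uint8)
cv2.imwrite('pics/crop.png',np.hstack([a,b])[...,::-1])
for n,c in (('S',S),('T',T)):
    w=pts(c); x,y,z=w[...,0],w[...,1],w[...,2]
    hsv=cv2.cvtColor(c['pixels'],cv2.COLOR_RGB2HSV)
    print(n,'table z',np.nanmedian(z[(abs(x-.45)<.2)&(abs(y)<.4)]))
    def rep(name,m):
        k,l,st,_=cv2.connectedComponentsWithStats(m.astype(np.uint8))
        for i in range(1,k):
            if st[i,4]>=25:
                q=w[l==i]; 
                (cx,cy),(ww,hh),an=cv2.minAreaRect((q[:,:2]*1000).astype(np.float32))
                print(name,st[i],q.mean(0).round(4),'rect',round(cx),round(cy),round(ww),round(hh),round(an,1),'z',np.nanmin(q[:,2]).round(3),np.nanmax(q[:,2]).round(3))
    reg=(x>.3)&(x<.8)&(y>-.35)&(y<.35)
    rep('hookZ',reg&(z>.19)&(z<.24))
    rep('mid',reg&(z>.065)&(z<.19))
    rep('block',reg&(z>.045)&(z<.0625))
    rep('trayrim',reg&(z>.019)&(z<.03))
E
```

```text
S table z -0.000929042299002647
hookZ [317 172  67  27 944] [0.5962 0.0592 0.2085] rect 574 42 153 89 65.8 z 0.19 0.22
mid [265 158  19  44 650] [ 0.3995 -0.1104  0.1266] rect 396 -110 16 63 27.5 z 0.065 0.185
mid [ 222  165   40   62 1111] [ 0.4296 -0.2103  0.1181] rect 437 -204 144 55 20.6 z 0.065 0.184
mid [346 191  36  40 311] [0.5969 0.0669 0.13  ] rect 604 62 72 51 37.3 z 0.065 0.19
mid [312 239  20  29 390] [ 0.6865 -0.0594  0.0916] rect 684 -59 46 34 63.1 z 0.065 0.125
block [266 196  19  13 103] [ 0.4018 -0.1099  0.0541] rect 397 -107 18 63 25.4 z 0.045 0.062
block [226 203  21   7 113] [ 0.3966 -0.2235  0.0542] rect 396 -223 59 9 71.4 z 0.045 0.062
block [236 216  38  24 402] [ 0.5078 -0.187   0.0518] rect 499 -185 60 88 27.0 z 0.045 0.062
block [354 231   9   6  37] [0.5912 0.0696 0.0538] rect 590 70 20 11 63.1 z 0.045 0.061
block [311 261  21  13 118] [ 0.6937 -0.0623  0.0538] rect 689 -61 48 27 66.6 z 0.045 0.062
block [236 269  27  22 201] [ 0.686  -0.2313  0.0505] rect 686 -231 60 64 80.3 z 0.045 0.055
trayrim [267 206  17  10  57] [ 0.403  -0.1117  0.0244] rect 403 -1
[... 1198 characters left out ...]
7 -0.2346  0.0526] rect 683 -234 61 64 86.4 z 0.045 0.059
block [252 163  20  12  46] [ 0.6562 -0.0635  0.0542] rect 659 -63 19 47 14.5 z 0.045 0.062
block [296 218  44  38 710] [ 0.4932 -0.1869  0.0537] rect 495 -188 55 86 27.5 z 0.045 0.062
trayrim [325 152  18  12  43] [ 0.6993 -0.2435  0.0245] rect 697 -241 46 18 63.2 z 0.019 0.03
trayrim [185 199  49  63 559] [0.52   0.0681 0.0229] rect 522 70 147 116 0.6 z 0.019 0.029
trayrim [ 99 253  47  37 159] [0.4419 0.2586 0.0208] rect 449 265 129 53 47.9 z 0.019 0.025
trayrim [ 89 287  11   6  26] [0.3878 0.3375 0.021 ] rect 388 337 26 7 75.2 z 0.019 0.024
trayrim [120 296  17   6  35] [0.3655 0.2559 0.021 ] rect 365 257 37 10 83.3 z 0.019 0.025
```

View pics/crop.png

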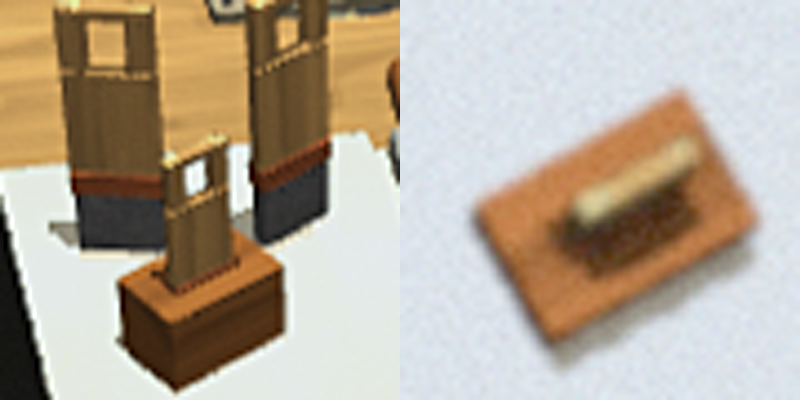

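The crop confirms the choice: the brush in the block is the small one, with its hole visible at the crop's (195,178). Next I measure the hook axis and arm direction.

```bash
python3 - <<'E'
from h import *
T=dict(np.load('pics/top.npz'));w=pts(T);z=w[...,2];hsv=cv2.cvtColor(T['pixels'],cv2.COLOR_RGB2HSV)
def ray(uv,h):
    uv=np.atleast_2d(uv).astype(float)
    d=np.stack([(uv[:,0]-T['cx'])/T['fx'],(uv[:,1]-T['cy'])/T['fy'],np.ones(len(uv))],-1)@R.from_quat(T['orientation']).as_matrix().T
    return T['xyz']+d*((h-T['xyz'][2])/d[:,2])[:,None]
m=np.zeros(z.shape,bool);m[150:230,160:270]=1
cap=m&(z>.195)
k=cv2.morphologyEx(cap.astype(np.uint8),cv2.MORPH_OPEN,np.ones((13,13)))
cn=max(cv2.findContours(k,0,2)[0],key=len); el=cv2.fitEllipse(cn); print('cap',el, ray(el[0],.215))
nut=m&(hsv[...,1]>100)&(hsv[...,0]>15)&(hsv[...,0]<35)&(hsv[...,2]>60)
n,l,st,ce=cv2.connectedComponentsWithStats(nut.astype(np.uint8))
for i in range(1,n):
    if st[i,4]>8: print(st[i],ce[i],ray(ce[i],.205),ray(ce[i],.221))
arm=cap&(np.arange(560)[None]>222)
v,u=np.nonzero(arm); P=ray(np.c_[u,v],.205); L=cv2.fitLine(P[:,:2].astype(np.float32),2,0,.01,.01).ravel()
print('arm',L,np.degrees(np.arctan2(L[1],L[0])),P.min(0),P.max(0))
# tray: white & bounded by base; base rectangle
base=np.zeros_like(m);base[180:275,170:250]=1
base&=(z>.008)&(z<.035)
k=cv2.morphologyEx(base.astype(np.uint8),cv2.MORPH_OPEN,np.ones((5,5)))
v,u=np.nonzero(k);P=ray(np.c_[u,v],.014)[:,:2];print('base',cv2.minAreaRect((P*1000).astype(np.float32)))
tr=base&(hsv[...,1]<60)&(z>.012);v,u=np.nonzero(tr);P=ray(np.c_[u,v],.024)[:,:2];print('tray',cv2.minAreaRect((P*1000).astype(np.float32)))
br=np.zeros_like(m);br[210:260,295:345]=1;br&=(z>.135)
P=w[br];print('brushtop',cv2.minAreaRect((P[:,:2]*1000).astype(np.float32)),P.mean(0),P[:,2].max())
E
```

```text
cap ((196.1875, 188.256103515625), (40.731815338134766, 43.90564727783203), 5.803585052490234) [[0.577818   0.06365948 0.215     ]]
[186 180  13  13 128] [191.8515625 186.28125  ] [[0.58458369 0.07442868 0.205     ]] [[0.58060715 0.07111108 0.221     ]]
[216 186  35   5 120] [230.775      188.41666667] [[ 0.57813386 -0.00415181  0.205     ]] [[ 0.57427594 -0.00602419  0.221     ]]
arm [ 0.02446069  0.9997008   0.5784689  -0.01920214] 88.59836 [ 0.57400531 -0.04709885  0.205     ] [0.58216972 0.01154695 0.205     ]
base ((528.9895629882812, 68.80045318603516), (183.4738311767578, 149.3138427734375), 0.7435034513473511)
tray ((522.508544921875, 58.93239212036133), (221.00489807128906, 164.3921356201172), 1.1256012916564941)
brushtop ((494.6761779785156, -187.9136199951172), (8.945361137390137, 43.81821823120117), 27.74451446533203) [ 0.49450931 -0.18797721  0.14311525] 0.14655474112460876
```

```bash
cat >> h.py <<'E'
def pose(yaw):  # tool pointing down, tool y at yaw degrees from world x
    a=np.radians(yaw); y=np.array([np.cos(a),np.sin(a),0]); z=np.array([0,0,-1.])
    return R.from_matrix(np.stack([np.cross(y,z),y,z],-1))
def plan(wps,dec=2):
    """wps: (xyz, yaw, nrows); rows along straight lines, simulated with rounding fed back"""
    s=read_state(); p=np.array(s['ee_pos']); q=R.from_quat(s['eef_rot'])
    print('now',p.round(4),'tooly',np.degrees(np.arctan2(*q.as_matrix()[1::-1,1])).round(1),'F',s['ft_force'].round(1),'t',s['time'])
    out=[]
    for t,yaw,n in wps:
        p0,q0,t,qt=p.copy(),q,np.array(t),pose(yaw); rv=(q0.inv()*qt).as_rotvec()
        for i in range(1,n+1):
            pd=p0+(t-p0)*i/n; qd=q0*R.from_rotvec(rv*i/n)
            sh=np.round(q.inv().apply(pd-p)/.04,dec); tu=np.round(np.degrees((q.inv()*qd).as_rotvec())/8,dec)
            out.append(list(map(float,np.r_[sh,tu]+0.))); p=p+q.apply(sh*.04); q=q*R.from_rotvec(np.radians(tu*8))
    print('\n'.join(str(o) for o in out)); print('end',p.round(4), 'max',np.abs(out).max())
E
python3 - <<'E'
from h import *
plan([((.26,.555,.275),67,3),((.622,-.024,.28),-1.4,17)])
E
```

```text
now [0.2454 0.5744 0.2022] tooly 66.9 F [ 0.5 -0.5 -0.6] t 0.1
[-0.18, -0.1, -0.61, 0.0, 0.0, -0.01]
[-0.17, -0.1, -0.6, -0.01, 0.0, 0.0]
[-0.17, -0.1, -0.61, 0.0, 0.0, -0.01]
[-0.82, -0.58, -0.01, 0.0, 0.0, 0.5]
[-0.86, -0.51, 0.0, 0.0, 0.0, 0.51]
[-0.9, -0.46, -0.01, 0.0, 0.0, 0.5]
[-0.92, -0.39, -0.01, 0.0, 0.0, 0.5]
[-0.95, -0.33, -0.01, 0.0, 0.0, 0.51]
[-0.98, -0.25, 0.0, 0.0, 0.0, 0.5]
[-0.98, -0.19, -0.01, 0.0, 0.0, 0.5]
[-1.0, -0.12, -0.01, 0.0, 0.0, 0.5]
[-1.0, -0.05, -0.01, 0.0, 0.0, 0.51]
[-1.01, 0.02, 0.0, 0.0, 0.0, 0.5]
[-1.0, 0.09, -0.01, 0.0, 0.0, 0.5]
[-0.99, 0.16, -0.01, 0.0, 0.0, 0.51]
[-0.98, 0.23, -0.01, 0.0, 0.0, 0.5]
[-0.96, 0.3, 0.0, 0.0, 0.0, 0.5]
[-0.93, 0.37, -0.01, 0.0, 0.0, 0.51]
[-0.91, 0.43, -0.01, 0.0, 0.0, 0.5]
[-0.88, 0.49, 0.0, 0.0, 0.0, 0.5]
end [ 0.622  -0.0242  0.2798] max 1.01
```

>>> carry_out(
  moves=[
    [-0.18,-0.1,-0.6,0,0,0],
    [-0.17,-0.1,-0.6,0,0,0],
    [-0.17,-0.1,-0.6,0,0,0],
    [-0.82,-0.58,0,0,0,0.5],
    [-0.86,-0.51,0,0,0,0.5],
    [-0.9,-0.46,0,0,0,0.5],
    [-0.92,-0.39,0,0,0,0.5],
    [-0.95,-0.33,0,0,0,0.5],
    [-0.98,-0.25,0,0,0,0.5],
    [-0.98,-0.19,0,0,0,0.5],
    [-1,-0.12,0,0,0,0.5],
    [-1,-0.05,0,0,0,0.5],
    [-1,0.02,0,0,0,0.5],
    [-1,0.1,0,0,0,0.5],
    [-1,0.16,0,0,0,0.5],
    [-0.98,0.23,0,0,0,0.5],
    [-0.96,0.3,0,0,0,0.5],
    [-0.93,0.37,0,0,0,0.5],
    [-0.9,0.43,0,0,0,0.5],
    [-0.88,0.5,0,0,0,0.5],
  ],
  fingers=0,
  force=30,
)

```text
time: 2.6
ee_pos: [0.6235, -0.024, 0.2746]
eef_rot: [0.715, 0.699, -0.0, -0.0]
ft_force: [1.6, 0.1, 0.4]
width: 0.0004
grip_force: 0.0
```

```bash
python3 - <<'E'
from h import *
plan([((.617,-.024,.199),-1.4,4)])
print(read_state()['joint_positions'].round(2),read_state()['width'])
E
```

```text
now [ 0.6235 -0.024   0.2746] tooly -1.2 F [1.6 0.1 0.4] t 2.6
[0.0, -0.04, 0.47, 0.0, 0.0, 0.0]
[0.0, -0.04, 0.47, 0.0, 0.0, 0.01]
[0.0, -0.04, 0.48, 0.0, 0.0, 0.0]
[0.0, -0.04, 0.47, 0.0, 0.0, 0.01]
end [ 0.6171 -0.0239  0.199 ] max 0.48
[-0.44  0.32  0.53  1.37 -0.16  1.49  0.06] 0.0004065665024506245
```

>>> carry_out(
  moves=[
    [0,-0.04,0.47,0,0,0],
    [0,-0.04,0.47,0,0,0],
    [0,-0.04,0.47,0,0,0],
    [0,-0.04,0.47,0,0,0],
    [0,-0.1,0,0,0,0],
    [0,-0.1,0,0,0,0],
    [0,-0.1,0,0,0,0],
    [0,-0.1,0,0,0,0],
    [0,-0.1,0,0,0,0],
    [0,-0.1,0,0,0,0],
    [0,0,0,0,0,0],
  ],
)

```text
time: 3.98
ee_pos: [0.5925, -0.0224, 0.1998]
eef_rot: [0.714, 0.7, 0.0, -0.0]
ft_force: [-0.3, -1.4, -0.4]
width: 0.0005
grip_force: 0.0
```

>>> carry_out(
  moves=[
    [0,-0.1,0,0,0,0],
    [0,-0.1,0,0,0,0],
    [0,-0.1,0,0,0,0],
    [0,0,0,0,0,0],
  ],
)

```text
time: 4.47
ee_pos: [0.5805, -0.0222, 0.1998]
eef_rot: [0.714, 0.7, 0.0, -0.0]
ft_force: [-0.4, -0.7, 0.1]
width: 0.0008
grip_force: 0.0
```

```bash
python3 - <<'E'
from h import *
c=cam('scene');a=c['pixels'][140:260,280:440];cv2.imwrite('pics/p1.png',cv2.resize(a,(640,480),interpolation=cv2.INTER_CUBIC)[...,::-1])
s=read_state();print(s['ee_pos'],s['ft_force'],s['torque'])
E
```

```text
[ 0.58066475 -0.02217289  0.1998401 ] [-0.73655645 -0.25358277 -1.07375777] [-0.0728425   0.06978057 -0.04487197]
```

View pics/p1.png

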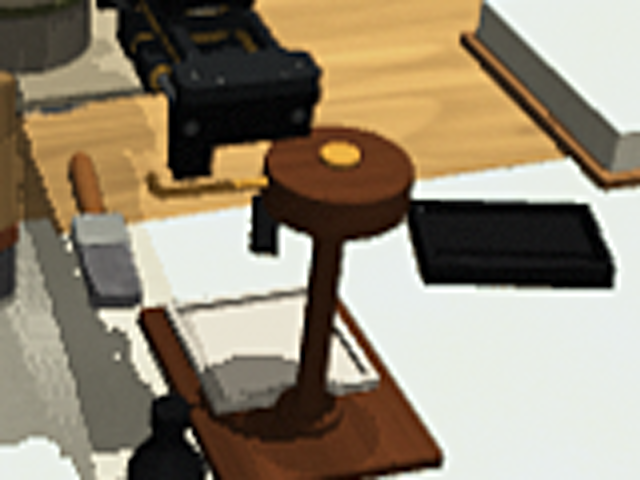

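```bash
python3 - <<'E'
from h import *
c=cam('scene');w=pts(c)
for u,v in [(190,150),(190,165),(262,215),(262,240),(245,100),(300,110),(200,183),(155,185)]:
    print((u,v),w[140+v//4,280+u//4].round(3))
def proj(p):
    q=R.from_quat(c['orientation']).inv().apply(np.array(p)-c['xyz']);return (q[0]/q[2]*c['fx']+c['cx']-280)*4,(q[1]/q[2]*c['fy']+c['cy']-140)*4
p=np.array(read_state()['ee_pos']);print('tcp',proj(p),'tip',proj(p-[0,0,.014]))
c2=cam('wrist');print(c2['xyz']);cv2.imwrite('pics/w1.png',c2['pixels'][...,::-1])
E
```

```text
(190, 150) [ 0.669 -0.053  0.289]
(190, 165) [ 0.593 -0.025  0.23 ]
(262, 215) [0.337 0.129 0.008]
(262, 240) [0.374 0.116 0.008]
(245, 100) [ 0.677 -0.027  0.319]
(300, 110) [0.67  0.007 0.306]
(200, 183) [ 0.266  0.103 -0.003]
(155, 185) [ 0.581 -0.042  0.211]
tcp (np.float64(183.36822671690948), np.float64(195.0068835229257)) tip (np.float64(182.07908329024144), np.float64(214.62352096924553))
[0.58281871 0.0588295  0.38178538]
```

View pics/w1.png

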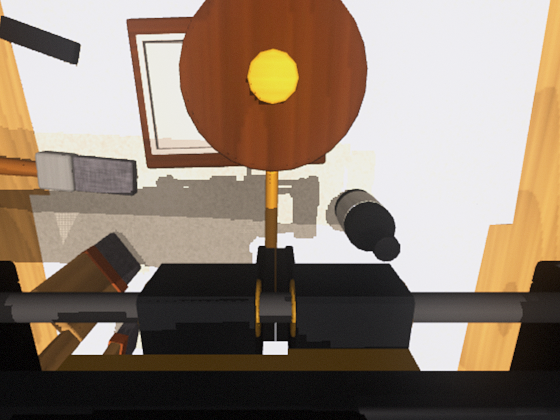

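```bash
python3 - <<'E'
from h import *
c=cam('scene');w=pts(c)
u=280+190//4
for v in range(176,192): print(v,(v-140)*4,[ (w[v,uu].round(3).tolist(),c['pixels'][v,uu].tolist()) for uu in (u-2,u+1)])
c=cam('wrist');w=pts(c)
for v in range(240,350,8): print(v,[w[v,uu].round(3).tolist() for uu in (262,275,290)],c['pixels'][v,275])
print(c['orientation'])
E
```

```text
176 144 [([0.667, -0.056, 0.291], [5, 5, 5]), ([0.668, -0.05, 0.29], [6, 8, 8])]
177 148 [([0.669, -0.057, 0.29], [8, 8, 9]), ([0.669, -0.05, 0.289], [7, 8, 8])]
178 152 [([0.593, -0.03, 0.238], [2, 3, 2]), ([0.592, -0.022, 0.236], [7, 7, 8])]
179 156 [([0.592, -0.03, 0.234], [8, 8, 9]), ([0.59, -0.022, 0.232], [4, 5, 4])]
180 160 [([0.59, -0.029, 0.231], [6, 6, 9]), ([0.593, -0.023, 0.231], [6, 6, 6])]
181 164 [([0.59, -0.029, 0.228], [4, 4, 5]), ([0.593, -0.022, 0.229], [8, 7, 8])]
182 168 [([0.591, -0.029, 0.226], [3, 4, 6]), ([0.593, -0.022, 0.226], [9, 11, 11])]
183 172 [([0.591, -0.029, 0.223], [0, 1, 4]), ([0.591, -0.021, 0.222], [0, 0, 0])]
184 176 [([0.591, -0.029, 0.22], [12, 11, 8]), ([0.592, -0.021, 0.22], [57, 43, 27])]
185 180 [([0.591, -0.029, 0.218], [126, 95, 54]), ([0.261, 0.098, -0.005], [134, 101, 56])]
186 184 [([0.268, 0.085, -0.003], [169, 127, 67]), ([0.576, -0.015, 0.204], [143, 105, 50])]
187 188 [([0.582, -0.025, 0.206], [93, 63, 19]), ([0.582, -0.018, 0.205], [95, 65, 21])]
188 192 [([0.582, -0.025, 0.203], [99, 69, 24]), ([0.584, -0.018, 0.204], [111, 77,
[... 856 characters left out ...]
 0.243], [0.586, 0.011, 0.299]] [48 33 17]
296 [[0.578, 0.011, 0.304], [0.582, 0.011, 0.305], [0.586, 0.011, 0.304]] [48 46 46]
304 [[0.579, 0.01, 0.306], [0.582, 0.01, 0.306], [0.586, 0.01, 0.307]] [72 70 68]
312 [[0.579, 0.008, 0.307], [0.582, 0.008, 0.307], [0.586, 0.009, 0.308]] [85 80 78]
320 [[0.578, 0.006, 0.308], [0.582, 0.006, 0.307], [0.586, 0.006, 0.308]] [39 35 34]
328 [[0.577, -0.018, 0.278], [0.577, -0.225, 0.001], [0.587, -0.014, 0.284]] [138 137 143]
336 [[0.576, -0.022, 0.278], [0.577, -0.238, 0.001], [0.587, -0.016, 0.285]] [138 136 142]
344 [[0.576, -0.024, 0.279], [0.577, -0.25, 0.002], [0.587, -0.02, 0.285]] [235 235 239]
[ 0.98886241 -0.00973117 -0.00151565  0.14850639]
```

```bash
python3 - <<'E'
from h import *
for n in ('scene','top'):
    c=dict(np.load(f'pics/{n}.npz'));w=pts(c);d=np.linalg.norm(w[...,:2]-[.2454,.5744],axis=-1)
    m=(d<.09)&(w[...,2]>.12)&(w[...,2]<.3)
    P=w[m]; print(n,len(P),np.nanpercentile(P[:,2],[0,1,5,20]) if len(P) else '')
    for k in np.argsort(P[:,2])[:12]: print(P[k].round(3))
E
```

```text
scene 320 [0.21961684 0.22005374 0.22436033 0.24170373]
[0.225 0.529 0.22 ]
[0.28  0.615 0.22 ]
[0.274 0.624 0.22 ]
[0.264 0.616 0.22 ]
[0.243 0.521 0.221]
[0.274 0.613 0.221]
[0.239 0.531 0.222]
[0.277 0.614 0.222]
[0.223 0.53  0.222]
[0.24  0.526 0.223]
[0.262 0.617 0.223]
[0.255 0.621 0.223]
top 0
```

The fingertips really stand about 17 mm behind the reported TCP, in both the open and closed views, not 14 mm ahead of it. They are passing over the arm. I'll back off, go about 31 mm lower, and push again.

>>> carry_out(
  moves=[
    [0,0.4,0,0,0,0],
    [0,0.4,0,0,0,0],
    [0,0,0.4,0,0,0],
    [0,0,0.4,0,0,0],
    [0,-0.1,0,0,0,0],
    [0,-0.1,0,0,0,0],
    [0,-0.1,0,0,0,0],
    [0,-0.1,0,0,0,0],
    [0,-0.1,0,0,0,0],
    [0,0,0,0,0,0],
  ],
)

```text
time: 5.98
ee_pos: [0.5925, -0.0224, 0.1679]
eef_rot: [0.714, 0.7, 0.0, -0.0]
ft_force: [-0.5, 0.8, 0.0]
width: 0.0007
grip_force: 0.0
```

>>> carry_out(
  moves=[
    [0,-0.1,0,0,0,0],
    [-0.02,-0.16,0,0,0,0.5],
    [-0.02,-0.16,0,0,0,0.5],
    [-0.02,-0.16,0,0,0,0.5],
    [-0.02,-0.16,0,0,0,0.5],
    [-0.02,-0.16,0,0,0,0.5],
    [-0.02,-0.16,0,0,0,0.5],
  ],
)

```text
time: 6.85
ee_pos: [0.5511, -0.0193, 0.1681]
eef_rot: [0.845, 0.535, 0.001, 0.0]
ft_force: [4.4, 1.0, -0.3]
width: 0.0007
grip_force: 1.7
```

```bash
cat > st.py <<'E'
from h import *
s=read_state();q=R.from_quat(s['eef_rot']);p=s['ee_pos'];A=np.array([.580,.0713,p[2]])
print('axis in tool mm',(q.inv().apply(A-p)*1000).round(1),'F tool',q.inv().apply(s['ft_force']).round(2),'yaw',np.degrees(np.arctan2(*q.as_matrix()[1::-1,1])).round(1),'j',s['joint_positions'].round(2),s['ee_pos'].round(4),s['time'])
E
python3 st.py
```

```text
axis in tool mm [ 94.3 -12.5   0.1] F tool [2.84 3.57 0.35] yaw -25.3 j [-0.55  0.2   0.57  1.74 -0.12  1.23 -0.39] [ 0.5511 -0.0193  0.1681] 6.85
```

>>> carry_out(
  moves=[
    [-0.02,-0.16,0,0,0,0.5],
    [-0.02,-0.16,0,0,0,0.5],
    [-0.02,-0.16,0,0,0,0.5],
    [-0.02,-0.16,0,0,0,0.5],
    [-0.02,-0.16,0,0,0,0.5],
    [-0.02,-0.16,0,0,0,0.5],
    [-0.02,-0.16,0,0,0,0.5],
    [-0.02,-0.16,0,0,0,0.5],
    [-0.02,-0.16,0,0,0,0.5],
    [-0.02,-0.16,0,0,0,0.5],
  ],
)

```text
time: 8.1
ee_pos: [0.4999, 0.0171, 0.1681]
eef_rot: [0.977, 0.214, 0.001, 0.0]
ft_force: [2.9, -0.9, -0.1]
width: 0.0003
grip_force: 1.4
```

```bash
python3 st.py
```

```text
axis in tool mm [ 95.5 -15.8   0.1] F tool [2.3  2.05 0.15] yaw -65.3 j [-0.68  0.07  0.59  1.86 -0.04  1.22 -1.22] [0.4999 0.0171 0.1681] 8.1
```

>>> carry_out(
  moves=[
    [-0.01,-0.09,0,0,0,0.25],
    [-0.01,-0.09,0,0,0,0.25],
    [-0.01,-0.09,0,0,0,0.25],
    [-0.01,-0.09,0,0,0,0.25],
  ],
)

```text
time: 8.6
ee_pos: [0.4929, 0.0296, 0.1681]
eef_rot: [0.989, 0.146, 0.001, 0.0]
ft_force: [3.1, -2.9, 0.4]
width: 0.0008
grip_force: 1.4
```

```bash
python3 st.py
```

```text
axis in tool mm [ 95.4 -14.8   0.1] F tool [ 2.14  3.67 -0.38] yaw -73.2 j [-0.71  0.05  0.58  1.88 -0.03  1.22 -1.4 ] [0.4929 0.0296 0.1681] 8.6
```

>>> carry_out(
  moves=[
    [-0.01,-0.042,0,0,0,0.125],
    [-0.01,-0.042,0,0,0,0.125],
    [0,-0.042,0,0,0,0.125],
  ],
)

```text
time: 8.98
ee_pos: [0.4903, 0.0347, 0.1678]
eef_rot: [0.993, 0.12, 0.0, 0.0]
ft_force: [1.8, -2.0, 2.6]
width: 0.0007
grip_force: 1.4
```

>>> carry_out(
  moves=[
    [0,-0.042,0,0,0,0.125],
    [0,-0.042,0,0,0,0.125],
  ],
)

```text
time: 9.22
ee_pos: [0.4891, 0.038, 0.1676]
eef_rot: [0.995, 0.103, -0.0, 0.0]
ft_force: [-0.6, -2.6, 1.2]
width: 0.0004
grip_force: 1.5
```

>>> carry_out(
  moves=[
    [0,-0.042,0,0,0,0.125],
    [0,-0.042,0,0,0,0.125],
  ],
)

```text
time: 9.48
ee_pos: [0.4883, 0.0414, 0.1674]
eef_rot: [0.996, 0.085, -0.001, 0.0]
ft_force: [-2.5, -3.5, -1.0]
width: 0.0007
grip_force: 1.5
```

```bash
python3 st.py
```

```text
axis in tool mm [ 95.4 -13.9  -0.1] F tool [-3.02  3.04  1.04] yaw -80.2 j [-0.73  0.05  0.57  1.88 -0.03  1.22 -1.55] [0.4883 0.0414 0.1674] 9.475
```

>>> carry_out(
  moves=[
    [-0.005,-0.042,0,0,0,0.125],
    [-0.005,-0.042,0,0,0,0.125],
  ],
)

```text
time: 9.72
ee_pos: [0.4876, 0.0447, 0.1675]
eef_rot: [0.998, 0.068, -0.0, 0.0]
ft_force: [-1.7, -3.4, -0.1]
width: 0.0004
grip_force: 1.5
```

>>> carry_out(
  moves=[
    [-0.005,-0.042,0,0,0,0.125],
    [-0.005,-0.042,0,0,0,0.125],
  ],
)

```text
time: 9.98
ee_pos: [0.4869, 0.0481, 0.1676]
eef_rot: [0.999, 0.051, -0.0, -0.0]
ft_force: [-1.6, -3.3, -1.8]
width: 0.0003
grip_force: 1.5
```

```bash
python3 st.py
```

```text
axis in tool mm [ 94.9 -13.7  -0. ] F tool [-1.94  3.12  1.78] yaw -84.2 j [-0.74  0.04  0.56  1.88 -0.02  1.22 -1.63] [0.4869 0.0481 0.1676] 9.975
```

>>> carry_out(
  moves=[
    [-0.005,-0.042,0,0,0,0.125],
    [-0.005,-0.042,0,0,0,0.125],
  ],
)

```text
time: 10.22
ee_pos: [0.4863, 0.0513, 0.1677]
eef_rot: [0.999, 0.033, -0.0, -0.0]
ft_force: [-1.8, -3.7, -0.7]
width: 0.0005
grip_force: 1.8
```

>>> carry_out(
  moves=[
    [-0.005,-0.042,0,0,0,0.125],
  ],
)

```text
time: 10.35
ee_pos: [0.486, 0.0526, 0.1677]
eef_rot: [1.0, 0.024, -0.0, 0.0]
ft_force: [-1.7, -5.8, -0.9]
width: 0.0006
grip_force: 2.8
```

>>> carry_out(
  moves=[
    [-0.005,-0.042,0,0,0,0.125],
  ],
)

```text
time: 10.48
ee_pos: [0.4857, 0.0537, 0.1677]
eef_rot: [1.0, 0.015, -0.0, 0.001]
ft_force: [-2.6, -8.8, -0.9]
width: 0.0004
grip_force: 3.9
```

The force has risen from 3.7 N to 8.8 N, so this is the stop. A small extra push, then hold.

>>> carry_out(
  moves=[
    [0,-0.015,0,0,0,0],
    [0,0,0,0,0,0],
  ],
)

```text
time: 10.72
ee_pos: [0.4856, 0.054, 0.1676]
eef_rot: [1.0, 0.015, -0.0, 0.001]
ft_force: [-1.9, -7.1, 0.3]
width: 0.0008
grip_force: 3.7
```

>>> carry_out(
  moves=[
    [0,-0.02,0,0,0,0],
    [0,0,0,0,0,0],
  ],
)

```text
time: 10.98
ee_pos: [0.4856, 0.0545, 0.1677]
eef_rot: [1.0, 0.015, -0.0, 0.001]
ft_force: [-2.4, -8.8, 0.0]
width: 0.0
grip_force: 4.2
```

>>> carry_out(
  moves=[
    [0,-0.018,0,0,0,0],
    [0,0,0,0,0,0],
    [0,0,0,0,0,0],
  ],
)

```text
time: 11.35
ee_pos: [0.4855, 0.0549, 0.1676]
eef_rot: [1.0, 0.015, -0.0, 0.001]
ft_force: [-2.4, -9.8, 0.7]
width: 0.0001
grip_force: 4.7
```

>>> carry_out(
  moves=[
    [0,0,0,0,0,0],
    [0,0,0,0,0,0],
  ],
)

```text
time: 11.6
ee_pos: [0.4855, 0.0549, 0.1676]
eef_rot: [1.0, 0.015, -0.0, 0.001]
ft_force: [-2.6, -10.1, -0.9]
width: 0.0003
grip_force: 4.7
```

>>> carry_out(
  moves=[
    [0,0.3,0,0,0,0],
    [0,0.5,0,0,0,0],
    [0,0.5,-0.6,0,0,0],
    [0,0.3,-0.7,0,0,0],
    [0,0,0,0,0,0],
  ],
  fingers=87,
)

```text
time: 12.22
ee_pos: [0.4894, -0.0078, 0.2219]
eef_rot: [1.0, 0.015, 0.002, -0.001]
ft_force: [-1.1, -0.1, -1.3]
width: 0.0423
grip_force: 0.0
```

```bash
python3 - <<'E'
from h import *
plan([((.4946,-.188,.20),-62.3,6)])
c=cam('top');np.savez('pics/top2.npz',**c)
E
```

```text
now [ 0.4894 -0.0078  0.2219] tooly -88.2 F [-1.1 -0.1 -1.3] t 12.225
[0.0, 0.75, 0.09, 0.0, -0.01, -0.54]
[-0.06, 0.75, 0.09, 0.0, 0.0, -0.54]
[-0.12, 0.74, 0.09, 0.0, -0.01, -0.54]
[-0.17, 0.73, 0.09, 0.0, 0.0, -0.54]
[-0.22, 0.72, 0.09, 0.0, -0.01, -0.54]
[-0.28, 0.7, 0.09, 0.0, -0.01, -0.54]
end [ 0.4946 -0.188   0.2   ] max 0.75
```

>>> carry_out(
  moves=[
    [0,0.75,0.09,0,0,-0.54],
    [-0.06,0.75,0.09,0,-0.01,-0.54],
    [-0.12,0.74,0.09,0,0,-0.54],
    [-0.17,0.73,0.09,0,-0.01,-0.54],
    [-0.22,0.72,0.09,0,0,-0.54],
    [-0.28,0.7,0.09,0,-0.01,-0.54],
    [0,0,0,0,0,0],
    [0,0,0,0,0,0],
  ],
  fingers=87,
)

```text
time: 13.28
ee_pos: [0.4933, -0.1863, 0.1975]
eef_rot: [0.971, 0.24, -0.002, -0.0]
ft_force: [-0.4, 0.0, -0.3]
width: 0.0869
grip_force: 0.0
```

```bash
python3 - <<'E'
from h import *
c=cam('wrist');w=pts(c);cv2.imwrite('pics/w2.png',c['pixels'][...,::-1])
P=w[(w[...,2]>.135)&(w[...,2]<.155)&(np.hypot(w[...,0]-.4946,w[...,1]+.188)<.04)]
print(len(P),cv2.minAreaRect((P[:,:2]*1000).astype(np.float32)),P[:,2].max())
m=(w[...,2]>.155)&(np.hypot(w[...,0]-.4946,w[...,1]+.188)<.1);print('fingers min z',np.nanpercentile(w[m][:,2],[0,1,5]))
plan([((.4946,-.188,.0995),-62.3,5)])
E
```

```text
817 ((495.3283996582031, -186.79025268554688), (9.368267059326172, 43.818233489990234), 28.2254581451416) 0.1473724315209317
fingers min z [0.15512874 0.21839468 0.25670128]
now [ 0.4934 -0.1861  0.1977] tooly -62.2 F [0.3 0.4 0.9] t 13.325
[0.0, 0.01, 0.49, 0.0, 0.01, 0.0]
[0.01, 0.01, 0.49, 0.0, 0.0, 0.01]
[0.0, 0.02, 0.49, -0.01, 0.01, 0.0]
[0.0, 0.01, 0.49, 0.0, 0.0, 0.0]
[0.0, 0.01, 0.5, 0.0, 0.01, 0.01]
end [ 0.4946 -0.188   0.0993] max 0.5
```

View pics/w2.png

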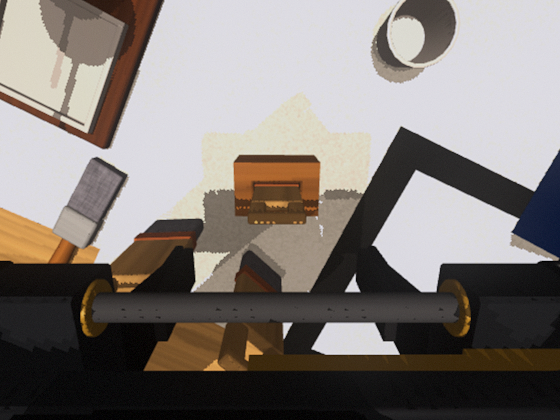

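Wrist view: the small brush (277,208) is centred between the open fingers (175,270) and (380,270), with both tall brushes behind. Descending and gripping.

>>> carry_out(
  moves=[
    [0.01,0.01,0.5,0,0,0],
    [0.01,0.01,0.5,0,0,0],
    [0,0.01,0.5,0,0,0],
    [0,0.01,0.5,0,0,0],
    [0,0,0.5,0,0,0],
    [0,0,0,0,0,0],
  ],
)

```text
time: 14.08
ee_pos: [0.4936, -0.1872, 0.0971]
eef_rot: [0.971, 0.241, -0.003, -0.001]
ft_force: [-0.0, 0.3, 0.4]
width: 0.0869
grip_force: 0.0
```

>>> carry_out(
  moves=[
    [0,0,0,0,0,0],
    [0,0,0,0,0,0],
    [0,0,0,0,0,0],
    [0,0,0,0,0,0],
    [0,0,0,0,0,0],
    [0,0,0,0,0,0],
  ],
  fingers=30,
  force=20,
)

```text
time: 14.82
ee_pos: [0.4942, -0.1887, 0.0982]
eef_rot: [0.971, 0.24, -0.002, 0.0]
ft_force: [0.3, -0.1, 0.1]
width: 0.0438
grip_force: 20.0
```

```bash
python3 - <<'E'
from h import *
T=dict(np.load('pics/top2.npz'));w=pts(T);z=w[...,2]
m=(z>.198)&(z<.225)&(w[...,0]>.44)&(w[...,0]<.53)&(abs(w[...,1]-.07)<.04)
P=w[m];print(len(P));L=cv2.fitLine(P[:,:2].astype(np.float32),2,0,.01,.01).ravel();print(L,np.degrees(np.arctan2(L[1],L[0])),P.min(0),P.max(0))
for t in (.58,.5,.47):print(t,L[3]+(t-L[2])*L[1]/L[0])
s=read_state();print(s['ee_pos'],s['width'],s['grip_force'],s['ft_force'])
E
```

```text
0Traceback (most recent call last):
  File "<stdin>", line 4, in <module>
cv2.error: OpenCV(4.12.0) /io/opencv/modules/imgproc/src/linefit.cpp:50: error: (-215:Assertion failed) count > 0 in function 'fitLine2D_wods'
```

>>> carry_out(
  moves=[
    [0,0,-0.3,0,0,0],
    [0,0,-0.5,0,0,0],
    [0,0,-0.6,0,0,0],
    [0,0,-0.6,0,0,0],
    [0,0,-0.6,0,0,0],
    [0,0,-0.6,0,0,0],
    [0,0,0,0,0,0],
  ],
)

```text
time: 15.7
ee_pos: [0.4955, -0.189, 0.228]
eef_rot: [0.971, 0.24, -0.0, 0.001]
ft_force: [-0.4, -0.0, -1.7]
width: 0.0439
grip_force: 20.0
```

```bash
python3 - <<'E'
from h import *
T=cam('top');np.savez('pics/top3.npz',**T);w=pts(T);z=w[...,2]
m=(z>.198)&(z<.225)&(w[...,0]>.44)&(w[...,0]<.53)&(abs(w[...,1]-.07)<.04)
P=w[m];print(len(P),P.min(0),P.max(0))
L=cv2.fitLine(P[:,:2].astype(np.float32),2,0,.01,.01).ravel();print(L,np.degrees(np.arctan2(L[1],L[0])))
for t in (.58,.5,.47):print(t,L[3]+(t-L[2])*L[1]/L[0])
S=cam('scene');w=pts(S);s=read_state();p=s['ee_pos'];print(p,s['width'],s['ft_force'])
np.savez('pics/scene3.npz',**S)
m=(np.hypot(w[...,0]-p[0],w[...,1]-p[1])<.03)&(w[...,2]<p[2]+.03)&(w[...,2]>.06)
P=w[m];print('brush z range',np.nanpercentile(P[:,2],[0,2,98]),np.nanmean(P,0))
cv2.imwrite('pics/s3.png',cv2.resize(S['pixels'][110:260,200:400],(800,600),interpolation=cv2.INTER_CUBIC)[...,::-1])
E
```

```text
119 [0.46365785 0.05907236 0.2006245 ] [0.52949763 0.06948753 0.22027448]
[0.99733853 0.07290968 0.49738428 0.06410428] 4.181127
0.58 0.07014384
0.5 0.0642955
0.47 0.062102374
[ 0.49447604 -0.18849421  0.22581046] 0.04418477454487129 [ 0.00975735 -0.19313977 -1.89504248]
brush z range [0.13547878 0.14050811 0.25232856] [ 0.50306317 -0.18609705  0.19693596]
```

View pics/s3.png

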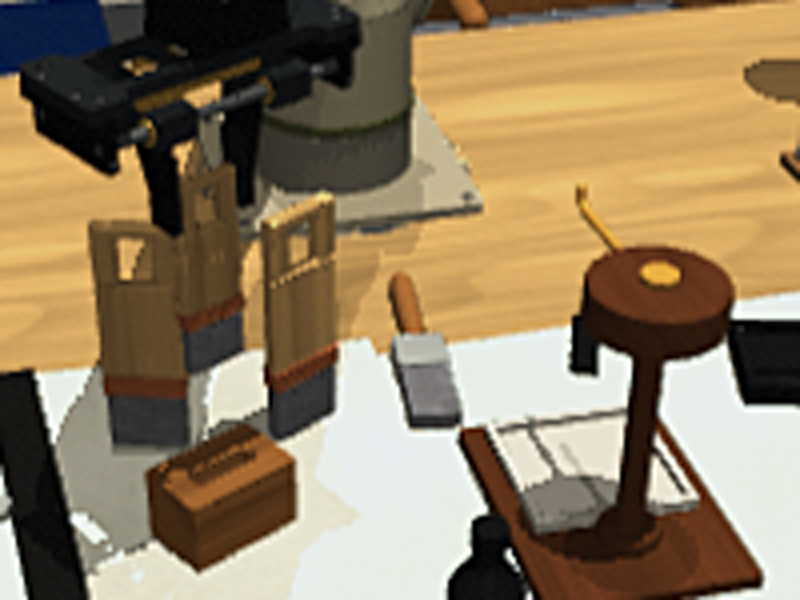

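The picture shows the brush held upright and clear of the block, at (205,270). The arm, tip at (580,190), points toward the robot. Now to a pre-entry pose ahead of the hook tip.

```bash
python3 - <<'E'
from h import *
plan([((.4265,.0588,.200),-85.8,10),((.4265,.0588,.187),-85.8,2)])
E
```

```text
now [ 0.4945 -0.1885  0.2258] tooly -62.2 F [ 0.  -0.2 -1.9] t 15.8
[0.14, -0.63, 0.06, 0.0, 0.0, 0.29]
[0.11, -0.63, 0.07, 0.0, 0.01, 0.3]
[0.09, -0.63, 0.06, 0.0, 0.0, 0.29]
[0.06, -0.64, 0.07, 0.0, 0.0, 0.3]
[0.03, -0.64, 0.06, 0.0, 0.01, 0.29]
[0.01, -0.64, 0.07, 0.0, 0.0, 0.3]
[-0.02, -0.64, 0.06, 0.0, 0.0, 0.29]
[-0.05, -0.64, 0.07, 0.0, 0.0, 0.3]
[-0.07, -0.64, 0.06, 0.0, 0.01, 0.29]
[-0.1, -0.63, 0.07, 0.0, 0.0, 0.3]
[0.0, 0.0, 0.16, 0.0, 0.0, 0.0]
[0.0, 0.0, 0.16, 0.0, 0.0, 0.0]
end [0.4264 0.0587 0.1871] max 0.64
```

>>> carry_out(
  moves=[
    [0.14,-0.63,0.06,0,0,0.29],
    [0.11,-0.63,0.07,0,0.01,0.3],
    [0.09,-0.63,0.06,0,0,0.29],
    [0.06,-0.64,0.07,0,0,0.3],
    [0.03,-0.64,0.06,0,0.01,0.29],
    [0.01,-0.64,0.07,0,0,0.3],
    [-0.02,-0.64,0.06,0,0,0.29],
    [-0.05,-0.64,0.07,0,0,0.3],
    [-0.07,-0.64,0.06,0,0.01,0.29],
    [-0.1,-0.63,0.07,0,0,0.3],
    [0,0,0.16,0,0,0],
    [0,0,0.16,0,0,0],
    [0,0,0,0,0,0],
    [0,0,0,0,0,0],
  ],
)

```text
time: 17.55
ee_pos: [0.4268, 0.0581, 0.1874]
eef_rot: [0.999, 0.036, -0.0, -0.0]
ft_force: [0.5, 0.2, -1.2]
width: 0.0438
grip_force: 20.0
```

```bash
python3 st.py; python3 - <<'E'
from h import *
s=read_state();p=s['ee_pos']
S=cam('scene');w=pts(S)
near=(np.hypot(w[...,0]-p[0],w[...,1]-p[1])<.035)
br=near&(w[...,2]>.06)&(w[...,2]<.245)
P=w[br];print('brush',len(P),np.nanmin(P,0),np.nanmax(P,0))
# back-of-hole: list along column through hole
q=R.from_quat(S['orientation']).inv().apply(np.array([p[0],p[1],p[2]+.026])-S['xyz']);u=int(q[0]/q[2]*S['fx']+S['cx']);v=int(q[1]/q[2]*S['fy']+S['cy']);print(u,v)
t=(w[...,0]>.455)&(w[...,0]<.48)&(w[...,2]>.195)&(w[...,2]<.23)&(abs(w[...,1]-.062)<.02);print('tip',w[t].min(0),w[t].max(0),len(w[t]))
a=S['pixels'][v-30:v+60,u-40:u+80];cv2.imwrite('pics/s4.png',cv2.resize(a,(800,600),interpolation=cv2.INTER_CUBIC)[...,::-1])
E
```

```text
axis in tool mm [153.8  -2.1  -0. ] F tool [ 0.5  -0.12  1.2 ] yaw -85.9 j [-0.74 -0.13  0.47  1.98  0.06  1.28 -1.79] [0.4268 0.0581 0.1874] 17.55
brush 755 [0.41551552 0.02345387 0.09755478] [0.44514071 0.09138237 0.24482506]
337 150
tip [0.4680999  0.06108182 0.2030039 ] [0.4789628  0.06730642 0.21753848] 18
```

View pics/s4.png

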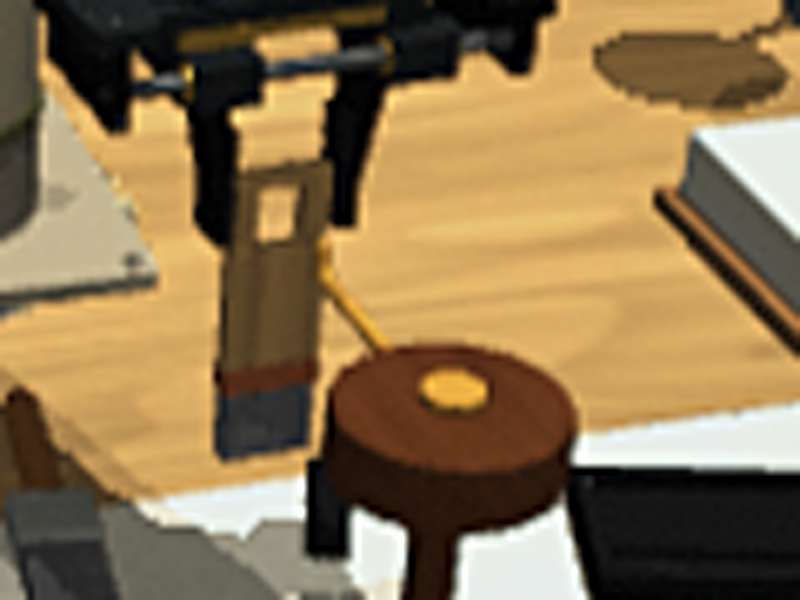

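The picture shows the brush hole at (278,215) on the robot side of the hook tip (325,255), with the brush upright. Inserting in stages and watching the force.

>>> carry_out(
  moves=[
    [0.2,-0.02,0.03,0,0,0],
    [0.2,0,0,0,0,0],
    [0.2,0,0,0,0,0],
    [0.15,0,0,0,0,0],
    [0.15,0,0,0,0,0],
    [0.1,0,0,0,0,0],
  ],
)

```text
time: 18.35
ee_pos: [0.4668, 0.0623, 0.1861]
eef_rot: [0.999, 0.036, -0.0, 0.0]
ft_force: [-0.9, -0.6, 0.0]
width: 0.0439
grip_force: 20.0
```

>>> carry_out(
  moves=[
    [0.1,0,0,0,0,0],
    [0.1,0,0,0,0,0],
  ],
)

```text
time: 18.6
ee_pos: [0.4747, 0.063, 0.1862]
eef_rot: [0.999, 0.037, 0.0, -0.0]
ft_force: [0.0, -0.0, -0.6]
width: 0.0438
grip_force: 20.0
```

```bash
python3 st.py; python3 - <<'E'
from h import *
S=cam('scene');w=pts(S)
c=cam('wrist')
a=cv2.resize(S['pixels'][120:210,300:400],(400,360),interpolation=cv2.INTER_CUBIC);b=cv2.resize(c['pixels'][150:350,180:380],(400,360))
cv2.imwrite('pics/s5.png',np.hstack([a,b])[...,::-1])
E
```

```text
axis in tool mm [105.7  -0.6   0. ] F tool [-0.    0.01  0.57] yaw -85.8 j [-0.73 -0.    0.51  1.88  0.    1.26 -1.72] [0.4747 0.063  0.1862] 18.6
```

View pics/s5.png

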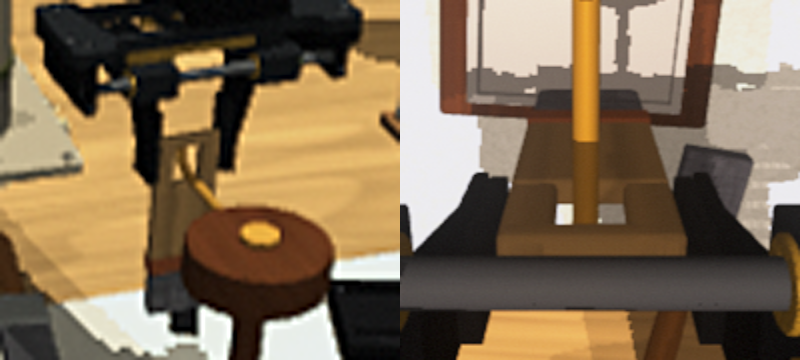

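Scene and wrist crops show the arm passing through the hole, centred at (585,200). Moving further in, then lowering.

>>> carry_out(
  moves=[
    [0.12,0,0,0,0,0],
    [0.12,0,0,0,0,0],
    [0.12,0,0,0,0,0],
    [0.08,0,0,0,0,0],
    [0,0,0.06,0,0,0],
    [0,0,0.06,0,0,0],
    [0,0,0.06,0,0,0],
    [0,0,0.06,0,0,0],
    [0,0,0.04,0,0,0],
    [0,0,0,0,0,0],
  ],
)

```text
time: 19.95
ee_pos: [0.4919, 0.0642, 0.1749]
eef_rot: [0.999, 0.037, -0.0, 0.0]
ft_force: [0.3, -0.8, -2.1]
width: 0.0438
grip_force: 20.0
```

>>> carry_out(
  moves=[
    [0,0,0.03,0,0,0],
    [0,0,0.03,0,0,0],
    [0,0,0,0,0,0],
  ],
)

```text
time: 20.32
ee_pos: [0.492, 0.0642, 0.1725]
eef_rot: [0.999, 0.036, -0.0, 0.0]
ft_force: [0.5, 0.2, -0.2]
width: 0.0439
grip_force: 20.0
```

>>> carry_out(
  moves=[
    [0,0,0.025,0,0,0],
    [0,0,0.025,0,0,0],
    [0,0,0,0,0,0],
  ],
)

```text
time: 20.7
ee_pos: [0.492, 0.0642, 0.1705]
eef_rot: [0.999, 0.037, -0.0, 0.0]
ft_force: [-0.2, -0.7, -1.6]
width: 0.044
grip_force: 20.0
```

>>> carry_out(
  moves=[
    [0,0,0.02,0,0,0],
    [0,0,0,0,0,0],
  ],
)

```text
time: 20.95
ee_pos: [0.492, 0.0642, 0.1698]
eef_rot: [0.999, 0.037, -0.0, -0.0]
ft_force: [-0.7, -0.2, -1.4]
width: 0.044
grip_force: 20.0
```

>>> carry_out(
  moves=[
    [0,0,0.025,0,0,0],
    [0,0,0,0,0,0],
  ],
)

```text
time: 21.2
ee_pos: [0.4921, 0.0642, 0.1691]
eef_rot: [0.999, 0.036, 0.0, -0.0]
ft_force: [-1.0, 0.3, 2.3]
width: 0.0441
grip_force: 20.0
```

>>> carry_out(
  moves=[
    [0,0,0.025,0,0,0],
    [0,0,0,0,0,0],
  ],
)

```text
time: 21.45
ee_pos: [0.4922, 0.0643, 0.1686]
eef_rot: [0.999, 0.036, 0.0, -0.0]
ft_force: [-4.5, -0.5, 9.6]
width: 0.0436
grip_force: 20.0
```

Contact felt, and a bit firm. Easing up slightly, then releasing.

>>> carry_out(
  moves=[
    [0,0,-0.022,0,0,0],
    [0,0,0,0,0,0],
  ],
)

```text
time: 21.7
ee_pos: [0.4921, 0.0642, 0.1689]
eef_rot: [0.999, 0.037, 0.0, -0.0]
ft_force: [-1.8, -0.8, 4.5]
width: 0.0438
grip_force: 20.0
```

>>> carry_out(
  moves=[
    [0,0,0,0,0,0],
    [0,0,0,0,0,0],
    [0,0,0,0,0,0],
    [0,0,0,0,0,0],
    [0,0,0,0,0,0],
    [0,0,0,0,0,0],
  ],
  fingers=70,
)

```text
time: 22.45
ee_pos: [0.492, 0.0642, 0.1686]
eef_rot: [0.999, 0.037, -0.0, -0.0]
ft_force: [-1.3, -1.2, -0.9]
width: 0.0699
grip_force: 0.0
```

>>> carry_out(
  moves=[
    [0,0,-0.2,0,0,0],
    [0,0,-0.5,0,0,0],
    [0,0,-0.8,0,0,0],
    [0,0,-0.8,0,0,0],
    [0,0,0,0,0,0],
  ],
)

```text
time: 23.08
ee_pos: [0.4933, 0.0644, 0.2634]
eef_rot: [0.999, 0.036, 0.002, -0.001]
ft_force: [-0.1, 0.5, -0.7]
width: 0.07
grip_force: 0.0
```

```bash
python3 st.py; python3 - <<'E'
from h import *
S=cam('scene');w=pts(S);c=cam('wrist')
a=cv2.resize(S['pixels'][120:230,290:410],(400,366),interpolation=cv2.INTER_CUBIC);b=cv2.resize(c['pixels'],(400,366))
cv2.imwrite('pics/s6.png',np.hstack([a,b])[...,::-1])
T=cam('top');w=pts(T);z=w[...,2]
m=(z>.198)&(z<.225)&(w[...,0]>.44)&(w[...,0]<.53)&(abs(w[...,1]-.07)<.04);P=w[m];print(len(P),P.min(0) if len(P) else '')
E
```

```text
axis in tool mm [87.  -0.6  0.4] F tool [-0.1  -0.46  0.74] yaw -85.8 j [-0.73 -0.    0.51  1.72  0.    1.42 -1.71] [0.4933 0.0644 0.2634] 23.075
95 [0.46378554 0.05177386 0.20311217]
```

View pics/s6.png

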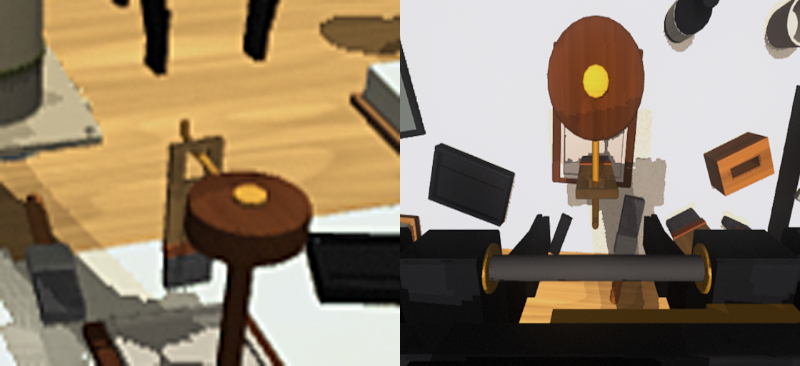

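The brush hangs on the arm, left crop at (195,210), bristles down over the tray and clear of the fingers. I'll let it settle and hand in.

>>> carry_out(
  moves=[
    [0,0,-0.5,0,0,0],
    [0,0,0,0,0,0],
    [0,0,0,0,0,0],
    [0,0,0,0,0,0],
    [0,0,0,0,0,0],
    [0,0,0,0,0,0],
    [0,0,0,0,0,0],
    [0,0,0,0,0,0],
    [0,0,0,0,0,0],
    [0,0,0,0,0,0],
    [0,0,0,0,0,0],
    [0,0,0,0,0,0],
    [0,0,0,0,0,0],
    [0,0,0,0,0,0],
    [0,0,0,0,0,0],
    [0,0,0,0,0,0],
    [0,0,0,0,0,0],
    [0,0,0,0,0,0],
    [0,0,0,0,0,0],
    [0,0,0,0,0,0],
  ],
)

```text
time: 25.72
ee_pos: [0.492, 0.0642, 0.2807]
eef_rot: [0.999, 0.037, 0.0, -0.0]
ft_force: [0.2, 0.1, -0.3]
width: 0.07
grip_force: 0.0
```

```bash
python3 - <<'E'
from h import *
for _ in range(2):
    w=pts(cam('scene'));m=(abs(w[...,0]-.492)<.025)&(abs(w[...,1]-.064)<.035)&(w[...,2]>.06)&(w[...,2]<.195);P=w[m]
    lo=P[P[:,2]<.11].mean(0);hi=P[P[:,2]>.17].mean(0);print(len(P),P[:,2].min(),lo,hi)
print(r.close_job())
E
```

```text
338 0.07918424481789177 [0.50116269 0.06540219 0.0949259 ] [0.49920177 0.05647539 0.18256042]
334 0.07968585772588643 [0.5013859  0.06544685 0.09531742] [0.4994257  0.05560399 0.18210169]
the job is handed in; nothing more can be done
None
```

The job is handed in, and the verdict was not shown: I held the hook against its stop at about 10 N, then hung the small flat brush on the arm by its hole, bristles down over the tray, and it was at rest with the gripper clear.

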